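Restart the tripped grinder at its control box

TASK

The bench grinder has tripped. At its grey control box, with closed fingertips, first push the popped-out white breaker plunger fully home so that it stays in, next press the raised, green-striped end of the black rocker right down to switch on, and then press the green start button fully and let it spring back. Do not press the red stop button, and do not pick up or shift the oil bottle, the tin or the padlock beside it.

Things in the scene. Friction and masses are not known exactly. Their poses are not given: they have to be found in the camera images.
- control_box: Fixed grey control box on the counter, 150 x 150 mm, 60 mm high, aluminium top plate. Origin: centre of its underside; z up. Its top carries four controls at the corners of a 64 mm square centred on the box (32 mm from the middle in its x and y), all aligned with the box; which control sits at which corner changes. A black cable gland sticks 17 mm out of its +x side.
- black_stand: Fixed black letter stand to the left of the control box, 189 x 318 mm, 302 mm tall (origin: its underside, within 15 mm of the middle; long in y). With an open carton of about that height further left, it stands between the start of the arm and the work: cross above it.
- breaker_module: Fixed black round collar of the breaker, 36 mm diameter, 10 mm high (11 mm at the inner rim). Origin: centre of its underside, on the box's top (60 mm above the counter); z up. Carries the white plunger.
- breaker (a joint): White breaker plunger with an orange band, 24 mm diameter. 0 = popped out, 0.008 m = fully in. It has no spring: it moves against about 4 N of friction and stays where it is pushed. Starts at 0 to 0.001.
- breaker_top (a point): Centre of the plunger's flat top, moves with it: 23.5 mm above the module's origin when popped out, 15.5 mm when in (still about 4 mm proud of the collar).
- rocker_module: Fixed black frame of the rocker switch, 66 x 36 mm, 8 mm high. Origin: centre of its underside, on the box's top; the frame and rocker are long in x, and the rocker's pivot line lies along y, 14 mm above the origin. The end to press is towards -x.
- rocker (a joint): Black V-shaped rocker, two halves each 28 mm long and 26 mm wide. 0 = off (the -x half, marked with a green stripe, rises at 0.36 rad from the pivot, the other half is level), 0.36 rad = on (the -x half level, its top 14 mm above the module's origin, the other half raised). No spring: needs about 2.5 N at 20 mm from the pivot, stays where it is left. Starts at 0 to 0.04.
- rocker_raised_end (a point): Point on the upper face of the rocker's green-striped -x half, 19 mm from the pivot line, where to press; moves with the rocker (about 6.7 mm higher when off than when on).
- start_module: Fixed black and steel round collar of the start button, 42 mm diameter, 10 mm high. Origin: centre of its underside, on the box's top; z up. Carries the green button.
- start_button (a joint): Green start button, 28 mm diameter, sprung. 0 = up, 0.006 m = fully pressed; takes 1.5 N at the beginning and 5 N fully down.
- start_button_top (a point): Centre of the green button's flat top, moves with it: 20 mm above the module's origin when up, 14 mm when pressed.
- stop_button (a joint): Red mushroom stop button, sprung, must not be pressed. 0 = up, 0.006 m = fully pressed.
- stop_button_top (a point): Centre of the red mushroom's top, 26 mm above the box's top; head 34 mm diameter.
- oiler: Loose cream oil bottle with a red spout, 45 mm diameter, 132 mm tall, upright beside the box. Origin: centre of its underside.
- grease_tin: Loose round silvery tin, 70 mm diameter, 24 mm high, near the box. Origin: centre of its underside.
- padlock: Loose brass padlock lying flat, 54 x 40 x 13 mm, near the box. Origin: centre of its underside.

How it is judged:
On the way, in this order (a step that is already met when the one before it is completed fails the run):
1. the white breaker plunger is pushed fully home with the fingers (value of joint breaker above 0.0065 m and contact force between the fingers and breaker_module above 0.5 N), for 0.05 s.
2. the rocker is pressed right down at its green-striped end, so that it is on (value of joint rocker above 0.3 rad and value of joint breaker above 0.0065 m and contact force between the fingers and rocker_module above 0.5 N), for 0.05 s.
3. the green start button is pressed fully with the fingers, breaker in and rocker on (value of joint start_button above 0.0045 m and value of joint rocker above 0.3 rad and value of joint breaker above 0.0065 m and contact force between the fingers and start_module above 0.5 N), for 0.05 s.
At the end, for the whole second after the job is handed in: Breaker plunger in (at least 6.5 of 8 mm), rocker on (over 0.30 of 0.36 rad), green and red buttons up (within 1 mm), oil bottle upright; oil bottle, tin and padlock within 15 mm of where they stood (value of joint breaker above 0.0065 m and value of joint rocker above 0.3 rad and value of joint each of start_button, stop_button below 0.001 m and distance of each of oiler, grease_tin, padlock from where it was at the start of the episode below 0.015 m and angle between oiler's own z axis and vertical below 0.15 rad); the robot touches nothing.
It fails at once if the rocker is switched on before the breaker is home (value of joint rocker above 0.2 rad and value of joint breaker below 0.006 m).
It fails at once if the green start button is pressed before the rocker is on (value of joint start_button above 0.003 m and value of joint rocker below 0.28 rad).
It fails at once if the red stop button is pressed (over 2 mm) (value of joint stop_button above 0.002 m).
It fails at once if the oil bottle, the tin or the padlock is shifted or lifted by more than 15 mm, or the bottle is tipped (distance of any of oiler, grease_tin, padlock from where it was at the start of the episode above 0.015 m or angle between oiler's own z axis and vertical above 0.3 rad).
It also fails if it takes over 48 s, if anything falls off the work surface, if the arm or the gripper's body presses on something with over 40 N, if the wrist force passes 120 N, or if a joint passes its speed limit or range.

ROBOT

A 6-joint arm with a two-finger parallel gripper is mounted at the origin on a cart in front of the work surface, level with it; the furniture and walls round the work are solid. World frame = base frame: x ahead of the robot, y to its left, z up, the work surface at z = 0. Lengths are in m, angles in rad, forces in N, time in s.
With the tool pointing down it reaches from about 0.275 to 0.825 m from the base axis. Payload 5.2 kg.
Tool frame: the origin (TCP) lies on the centre line of the jaws, within the pads' length; the fingertips stand 14 mm ahead of it and the grasp point (between the pads) lies 5 mm behind it; z points along the fingers, y is the line along which they close (so a half turn about z gives the same grasp; the last joint's range is limited). The gripper opens to 93 mm and grips with 3 to 60 N. Pads are 15 mm wide; open, the fingers measure 128 mm over their backs; the gripper's body (75 mm by 188 mm) begins 65 mm behind the grasp point.
Start: joints at [-1.371, 0.259, 1.535, -0, 1.348, -0.203], TCP at [0.216, -0.506, 0.233] pointing down, gripper open.
Joint ranges: [-3.14, 3.14], [-0.91, 2.08], [0.19, 2.58], [-1.22, 4.36], [0.22, 2.71], [-3.12, 3.12]. Speed limits (rad/s): [2.57, 2.57, 3.14, 3.14, 3.14, 3.14].

INTERFACE

Orientations are given as a rotation vector (axis times angle).
In Python, from rig import env gives the robot as it stands.
- The arm moves only by the tool jog_arm, called after "Request:" by a JSON object that holds its "name" and its "arguments", one argument or row to a line. Schema: {"type":"object","properties":{"segments":{"type":"array","items":{"type":"array","items":{"type":"number"},"minItems":7,"maxItems":7},"minItems":1,"maxItems":5},"only":{"type":"string"},"quiet":{"type":"boolean"},"lines":{"type":"string"}},"required":["segments"],"additionalProperties":false}. segments is a list of rows, 1 to 5 of them, each of 7 numbers: the finger opening in m, then dx, dy, dz in shares of the most that a row can go, 1 being 50 mm, then a rotation vector rx, ry, rz in normalised numbers (1 is 45 degrees); each row shifts and turns the commanded pose from where the row before left it, along the tool's axes as they then stand; what a row does not reach is not made up. A row lasts 1/10 s, in which the tool goes at most 0.05 m and 0.15 rad, less where a joint would pass 70% of its speed; a pose out of reach is approached as far as the arm can. The fingers move at their own pace and stop on an object; the grip force is fixed at half the most. Time passes only in rows, so rows that do not move let the fingers close. The tool returns the time, the measured TCP pose, the force, the opening and the grip force at its end. only (a regular expression) keeps the lines of the reply that match it, lines (a string "A,B") keeps lines A to B, and quiet returns only ok. A shift or turn number past 1, either way, is cut back to 1. Input that does not fit is refused with a message, and nothing moves.
- env.get_state(): the state, without advancing time (a new reading comes with each control period).
- env.capture(name): name is "scene" or "top" or "wrist"; returns the picture (420x560x3 uint8, red, green, blue); there is no depth.
- env.camera_info(name): a dict with "fov_y" (degrees; the focal length in pixels is half the picture's height over the tangent of half this angle, whatever the lens; pixels are square), "cx", "cy" (the principal point, pixels), "D" ([k1, k2, p1, p2, k3] as OpenCV has them; the pictures are not rectified), "R" (3x3) and "t" (3): a world point X has camera coordinates R X + t. Camera axes: x right, y down, z forward; pixel columns grow to the right and rows downward; lengths in m; the calibration is good to about 2 mm. A picture is of the moment at which its call begins: read the wrist's pose just before it. camera_info takes no time and is no camera call; for the wrist camera it gives the pose at the moment of the call.
- env.job_done(): hands the job in; it is judged then, once.
The state is a dict: "time": time; "joint_pos": joint angles; "dq": joint speeds; "effort": joint torques, N m; "tool_pos": TCP position; "eef_rot": TCP orientation; "wrist_force": force on the tool from outside, world axes, zero at the start; "wrist_torque": the same for the moment, N m; "grip_width": finger opening in m; "grasp_force": force on a finger pad.
Only numpy, scipy, OpenCV 4.12 (cv2) and the standard library are available. Lean on these libraries where they do the work, as an engineer would, in place of code of your own. Each camera call takes 0.05 s, during which the arm holds its last target. There are 200 camera calls.

## Working session

There is one attempt and no reset: what is moved stays moved. The work goes in short steps, Python scripts to look and compute and a tool call to move; the robot and the scene stay as the last step left them, time stands still between calls to the robot, and variables do not carry over. Pictures are saved under pics/ and viewed, at most 10 in all, crops included, and the job is handed in when it is done.

```bash
ls; mkdir -p pics; python3 - <<'E'
from rig import env
import cv2,numpy as np
s=env.get_state();print(s)
for n in("scene","top"):
    i=env.camera_info(n);print(n,i)
    cv2.imwrite(f"pics/{n}0.png",env.capture(n)[:,:,::-1])
E
```

```text
pics
rig.py
{'time': 0.0, 'joint_pos': array([-1.37081068e+00,  2.59316614e-01,  1.53604776e+00, -1.50550853e-06,
        1.34798451e+00, -2.02800539e-01]), 'dq': array([ 1.98501290e-03, -9.96960214e-05,  6.32784818e-04,  2.46250063e-04,
       -1.21581874e-03, -1.93347098e-04]), 'effort': array([ 1.34405269e-03, -4.37298596e+01, -2.84001732e+01,  7.21149542e-02,
        4.14562121e-02, -1.68215806e-04]), 'tool_pos': array([ 0.2155097 , -0.50547359,  0.23184605]), 'eef_rot': array([-3.07637665e+00, -6.28075999e-01, -1.57589184e-06]), 'wrist_force': array([ 0.05179164,  0.09977953, -0.10373657]), 'wrist_torque': array([ 0.01599226,  0.00134599, -0.00314722]), 'grasp_force': 0.0, 'grip_width': 0.09300615224854958}
scene {'fov_y': 42.25840195505341, 'cx': 275.34045872441374, 'cy': 216.34963510972244, 'D': array([0.03865539, 0.        , 0.        , 0.        , 0.        ]), 'R': array([[-0.87251271,  0.48851175, -0.00882295],
       [ 0.33327274,  0.58184711, -0.74187817],
       [-0.35728259, -0.65023858, -0.67047665]]), 't': array([0.58920102, 0.04909515, 1.28149999])}
top {'fov_y': 50.73797729998245, 'cx': 276.56464202285497, 'cy': 212.07316444947855, 'D': array([-0.0135617,  0.       ,  0.       ,  0.       ,  0.       ]), 'R': array([[ 2.81737247e-02, -9.99586516e-01,  5.74785261e-03],
       [-9.85137415e-01, -2.87402532e-02, -1.69346602e-01],
       [ 1.69441775e-01, -8.91300118e-04, -9.85539797e-01]]), 't': array([-0.2957759 ,  0.53190202,  0.84256447])}
```

View pics/scene0.png

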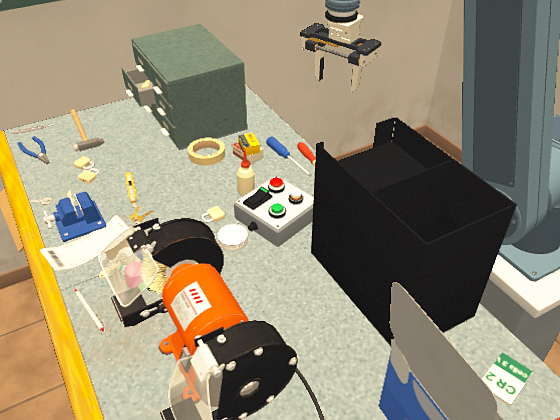

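View pics/top0.png

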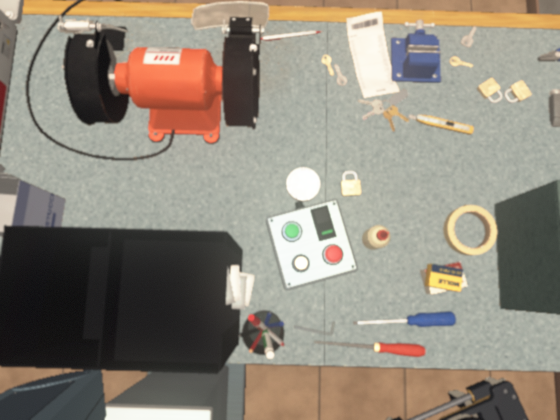

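The top view shows the box centred at about (312,245). Green is at (292,231), white at (302,262), red at (334,254) and the rocker at (324,222), with its green stripe facing down in the image (-x). The gland is at (299,204). In the scene view the controls are at green (278,210), red (277,184), breaker (296,198) and rocker (257,198).

```bash
cat > h.py <<'E'
import cv2,numpy as np
from rig import env
def ray(n,uv,info=None):
    i=info or env.camera_info(n); f=210/np.tan(np.radians(i["fov_y"]/2))
    K=np.array([[f,0,i["cx"]],[0,f,i["cy"]],[0,0,1]])
    p=cv2.undistortPoints(np.array([[uv]],float),K,i["D"])[0,0]
    d=i["R"].T@np.r_[p,1]; c=-i["R"].T@i["t"]; return c,d/np.linalg.norm(d)
def plane(n,uv,z,info=None):
    c,d=ray(n,uv,info); return c+d*(z-c[2])/d[2]
def two(a,b):
    (c1,d1),(c2,d2)=a,b
    s=np.linalg.lstsq(np.c_[d1,-d2],c2-c1,rcond=None)[0]
    p,q=c1+s[0]*d1,c2+s[1]*d2; return (p+q)/2,np.linalg.norm(p-q)
def blob(img,lo,hi,win):
    x0,y0,x1,y1=win; h=cv2.cvtColor(img,cv2.COLOR_RGB2HSV)[y0:y1,x0:x1]
    m=cv2.inRange(h,lo,hi); n,_,st,ce=cv2.connectedComponentsWithStats(m)
    k=1+np.argmax(st[1:,4]); return ce[k]+[x0,y0],st[k]
E
python3 - <<'E'
from h import *
T=cv2.imread("pics/top0.png")[:,:,::-1];S=cv2.imread("pics/scene0.png")[:,:,::-1]
G=((50,120,60),(85,255,255));R=((170,120,90),(180,255,255))
for nm,c,w,v,z in(("green",G,(275,215,312,248),(262,198,292,220),.08),("red",((0,120,60),(8,255,255)),(318,238,350,270),(264,172,290,196),.086),("stripe",G,(316,225,340,245),(245,180,272,212),.081)):
    for nmx,I,win in(("t",T,w),("s",S,v)):
        try:
            u,st=blob(I,*c,win);print(nm,nmx,u.round(1),st)
            if nmx=="t":a=u;print(plane("top",u,z).round(4))
            else:print(two(ray("top",a),ray("scene",u)))
        except Exception as e:print(nm,nmx,e)
u,st=blob(T,(0,0,200),(40,90,255),(293,253,311,272));print("white",u,st,plane("top",u,.0835))
# box plate: bright low-sat region around box
h=cv2.cvtColor(T,cv2.COLOR_RGB2HSV);
a=cv2.resize(T[190:300,250:405],None,fx=5,fy=5,interpolation=cv2.INTER_CUBIC);cv2.imwrite("pics/topz.png",a[:,:,::-1])
E
```

```text
green t attempt to get argmax of an empty sequence
green s [276.7 207.9] [ 9  5 12 10 89]
green s name 'a' is not defined
red t [333.5 253.5] [  8   8  16  16 201]
[ 0.4572 -0.3899  0.086 ]
red s [276.  181.8] [  6   5  13  10 101]
(array([ 0.45634987, -0.38987114,  0.07885678]), np.float64(0.0033996669882352605))
stripe t attempt to get argmax of an empty sequence
stripe s [263.3 189.4] [15  7  8  6 22]
(array([ 0.47025072, -0.40164717,  0.04972256]), np.float64(0.024342413275031817))
white [300.73333333 262.53333333] [  1   3  14  14 150] [ 0.43858114 -0.32864622  0.0835    ]
```

View pics/topz.png

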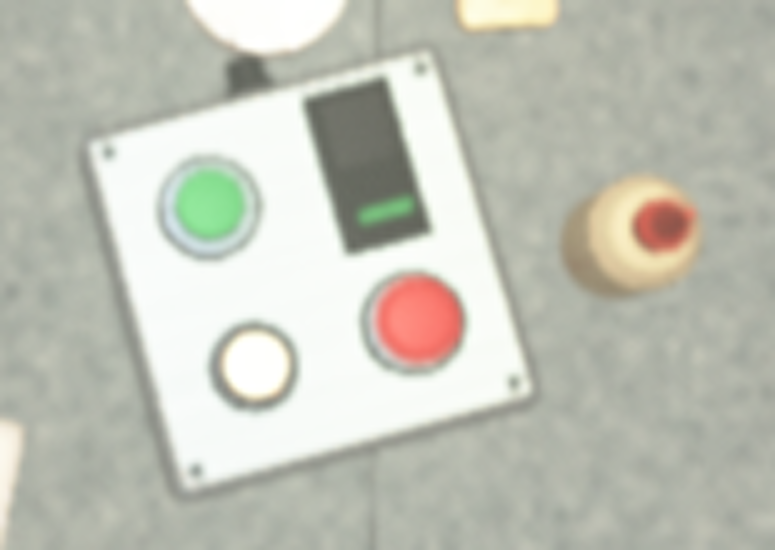

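The zoom shows the plate corners at (88,143), (432,52), (533,393) and (180,490). Green is centred at (210,204), and the rocker frame runs from about (345,88) to (390,240), with the stripe at (386,210).

```bash
python3 - <<'E'
from h import *
px=lambda a:np.array(a)/5+[250,190]-.4
P={k:plane("top",px(u),z)[:2] for k,u,z in(("green",(210,204),.08),("white",(254,367),.0835),("red",(418,319),.086),("stripe",(386,210),.082),("c1",(88,143),.06),("c2",(432,52),.06),("c3",(533,393),.06),("c4",(180,490),.06))}
for k in P:print(k,P[k].round(4))
# rigid fit
M={"green":(32,32),"white":(-32,32),"red":(-32,-32),"c1":(75,75),"c2":(75,-75),"c3":(-75,-75),"c4":(-75,75)}
A=np.array([M[k] for k in M])/1e3;B=np.array([P[k] for k in M])
U,_,V=np.linalg.svd((A-A.mean(0)).T@(B-B.mean(0)));R=(U@V).T
t=B.mean(0)-R@A.mean(0);yaw=np.arctan2(R[1,0],R[0,0])
print("box",t,yaw,"res",((A@R.T+t-B)*1e3).round(1).tolist())
r=np.array([.032,-.032])
print("breaker",R@[-.032,.032]+t,"rocker",R@r+t,"press",R@(r-[.018,0])+t,"start",R@[.032,.032]+t)
for u in((240,235),(240,290),(230,370)):print("stand",plane("top",u,.302))
for n,u in(("bottle top",(382,236)),):print(plane("top",u,.132))
c=env.camera_info("top");print("base px",[ (lambda q:q)(cv2.projectPoints(np.array([[0.,0,.3]]),cv2.Rodrigues(c["R"])[0],c["t"],np.array([[443,0,c["cx"]],[0,443,c["cy"]],[0,0,1.]]),c["D"])[0])])
E
```

```text
green [ 0.4996 -0.3102]
white [ 0.4377 -0.328 ]
red [ 0.4573 -0.3895]
stripe [ 0.4989 -0.3775]
c1 [ 0.525  -0.2623]
c2 [ 0.5656 -0.3977]
c3 [ 0.4321 -0.4376]
c4 [ 0.3912 -0.3019]
box [ 0.47832415 -0.34981617] 0.2909041579293922 res [[0.2, 0.2], [0.8, -0.3], [-0.5, -0.2], [3.7, 5.8], [6.1, -2.4], [-4.1, -5.5], [-6.3, 2.4]]
breaker [ 0.43849044 -0.32833884] rocker [ 0.51815786 -0.37129349] press [ 0.50091413 -0.37645623] start [ 0.49980148 -0.30998246]
stand [ 0.46194836 -0.22964392  0.302     ]
stand [ 0.38570879 -0.23284027  0.302     ]
stand [ 0.27966333 -0.22383803  0.302     ]
[ 0.48731755 -0.4710113   0.132     ]
base px [array([[[ 41.81153861, 596.15296665]]])]
```

Body clearance to the stand (its edge is at y≈-0.23) calls for the gripper's long side along the box's x axis. So I'll turn the tool -1.459 about its own z in place, with the fingers closing.

The manual's scale: shifts go in shares of 50 mm and turns go in shares of 45 degrees. Converting my numbers, -0.146 rad is -0.1859.

Request:
{"name": "jog_arm", "arguments": {
  "segments": [
    [0,0,0,0,0,0,-0.1859],
    [0,0,0,0,0,0,-0.1859],
    [0,0,0,0,0,0,-0.1859],
    [0,0,0,0,0,0,-0.1859],
    [0,0,0,0,0,0,-0.1859]
  ]
}}

```text
time: 0.6
tool_pos: [0.2156, -0.5057, 0.2321]
eef_rot: [-2.645, -1.693, -0.001]
wrist_force: [-0.4, 0.0, 0.3]
grip_width: 0.0578
grasp_force: 0.0
```

Request:
{"name": "jog_arm", "arguments": {
  "segments": [
    [0,0,0,0,0,0,-0.1859],
    [0,0,0,0,0,0,-0.1859],
    [0,0,0,0,0,0,-0.1859],
    [0,0,0,0,0,0,-0.1859],
    [0,0,0,0,0,0,-0.1859]
  ]
}}

```text
time: 1.1
tool_pos: [0.2156, -0.5057, 0.2322]
eef_rot: [-1.867, -2.526, -0.001]
wrist_force: [-0.4, -0.2, -0.5]
grip_width: 0.0172
grasp_force: 0.0
```

```bash
cat > go.py <<'E'
import sys
from h import *
from scipy.spatial.transform import Rotation as Ro
s=env.get_state();R=Ro.from_rotvec(s["eef_rot"]).as_matrix()
print(s["time"],s["tool_pos"].round(4),"yaw ty",np.arctan2(R[1,1],R[0,1]).round(4),"tz",R[:,2].round(3),s["grip_width"],s["wrist_force"].round(1))
for n,p in(("breaker",(.4385,-.3283,.16)),("rocker",(.4985,-.3771,.16)),("start",(.4998,-.3100,.16))):print(n,(R.T@(np.array(p)-s["tool_pos"])).round(4))
E
python3 go.py
```

```text
1.1 [ 0.2156 -0.5057  0.2322] yaw ty 0.298 tz [-0.     0.001 -1.   ] 0.017223859708483107 [-0.4 -0.2 -0.5]
breaker [0.104  0.2652 0.0723]
rocker [0.0397 0.3082 0.0722]
start [0.1035 0.3292 0.0723]
```

In the tool's units: 0.033 m is 0.66, 0.013 m is 0.26.

Request:
{"name": "jog_arm", "arguments": {
  "segments": [
    [0,0.26,0.66,0,0,0,0],
    [0,0.26,0.66,0,0,0,0],
    [0,0.26,0.66,0,0,0,0],
    [0,0.26,0.66,0,0,0,0],
    [0,0.26,0.66,0,0,0,0]
  ]
}}

```text
time: 1.6
tool_pos: [0.3557, -0.395, 0.2323]
eef_rot: [-1.875, -2.52, -0.001]
wrist_force: [0.4, 0.5, -0.6]
grip_width: 0.0005
grasp_force: 0.0
```

Request:
{"name": "jog_arm", "arguments": {
  "segments": [
    [0,0.26,0.66,0,0,0,0],
    [0,0.26,0.66,0,0,0,0],
    [0,0.26,0.68,0,0,0,0.0089],
    [0,0,0,0.72,0,0,0],
    [0,0,0,0,0,0,0]
  ]
}}

```text
time: 2.1
tool_pos: [0.4382, -0.327, 0.1926]
eef_rot: [-1.875, -2.51, -0.003]
wrist_force: [-0.3, 0.4, -0.9]
grip_width: 0.0009
grasp_force: 0.0
```

```bash
python3 go.py; python3 - <<'E'
from h import *
for n in("top","scene","wrist"):cv2.imwrite(f"pics/{n}1.png",env.capture(n)[:,:,::-1])
a=[cv2.imread(f"pics/{n}1.png") for n in("wrist","scene")]
a[1]=cv2.resize(a[1][90:300,180:460],(560,420))
cv2.imwrite("pics/m1.png",cv2.resize(np.hstack(a),(800,300)))
E
```

```text
2.1 [ 0.4382 -0.327   0.1926] yaw ty 0.2874 tz [-0.006  0.006 -1.   ] 0.0009242492979996252 [-0.3  0.4 -0.9]
breaker [-0.0016  0.      0.0325]
rocker [-0.0654  0.0437  0.0319]
start [-0.0014  0.064   0.0323]
```

View pics/m1.png

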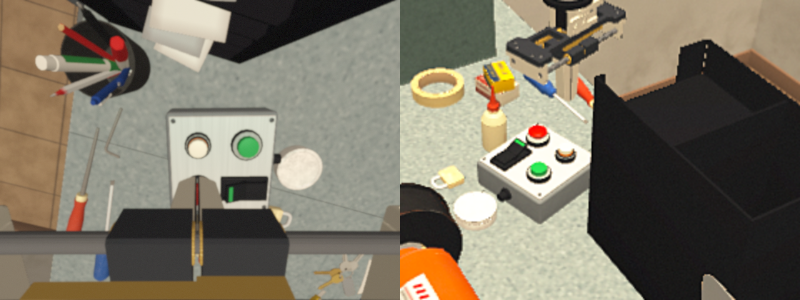

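In the wrist view, white is near full-resolution pixel (277,203) and green near (344,203), with the fingers over the box and clear of the stand. I'll check the positions from this camera.

```bash
python3 - <<'E'
from h import *
i=env.camera_info("wrist");W=cv2.imread("pics/wrist1.png")[:,:,::-1]
u,s=blob(W,(45,100,60),(85,255,255),(320,180,370,230));print(u,s,plane("wrist",u,.08,i))
h=cv2.cvtColor(W[185:225,255:300],cv2.COLOR_RGB2HSV)
u,s=blob(W,(0,0,170),(30,110,255),(266,190,290,214));print(u,s,plane("wrist",u,.0835,i))
E
python3 go.py
```

```text
[346.89954338 205.47336377] [ 13  12  29  28 657] [ 0.49893867 -0.30897222  0.08      ]
[277.32281553 204.7961165 ] [  0   5  24  19 412] [ 0.43847794 -0.32487896  0.0835    ]
2.25 [ 0.4392 -0.3305  0.1971] yaw ty 0.2844 tz [-0.  0. -1.] 0.00042986716895034125 [-0.2  0.  -0.1]
breaker [0.0023 0.     0.0371]
rocker [-0.0614  0.0439  0.0371]
start [0.0027 0.064  0.0371]
```

The wrist view agrees within 1–3 mm. I'll descend to just above the plunger.

In the tool's units: 0.035 m is 0.7, 0.02 m is 0.4.

Request:
{"name": "jog_arm", "arguments": {
  "segments": [
    [0,0.06,0,0.7,0,0,0],
    [0,0,0,0.7,0,0,0],
    [0,0,0,0.4,0,0,0],
    [0,0,0,0,0,0,0],
    [0,0,0,0,0,0,0]
  ]
}}

```text
time: 2.75
tool_pos: [0.4388, -0.3285, 0.108]
eef_rot: [1.884, 2.512, -0.001]
wrist_force: [0.2, 0.4, 0.5]
grip_width: 0.0006
grasp_force: 0.0
```

```bash
python3 go.py
```

```text
2.75 [ 0.4388 -0.3285  0.108 ] yaw ty 0.2838 tz [ 0.001 -0.001 -1.   ] 0.0005689818162548203 [0.2 0.4 0.5]
breaker [ 0.0002 -0.0002 -0.052 ]
rocker [-0.0635  0.0437 -0.0518]
start [ 0.0006  0.0638 -0.0519]
```

Request:
{"name": "jog_arm", "arguments": {
  "segments": [
    [0,0,0,0.16,0,0,0],
    [0,0,0,0.12,0,0,0],
    [0,0,0,0.08,0,0,0],
    [0,0,0,0,0,0,0],
    [0,0,0,0,0,0,0]
  ]
}}

```text
time: 3.25
tool_pos: [0.4396, -0.3286, 0.0897]
eef_rot: [1.881, 2.512, -0.002]
wrist_force: [0.8, -2.6, 4.7]
grip_width: 0.0007
grasp_force: 2.4
```

```bash
python3 go.py
```

```text
3.25 [ 0.4396 -0.3286  0.0897] yaw ty 0.2851 tz [ 0.002 -0.003 -1.   ] 0.0006532592073246212 [ 0.8 -2.6  4.7]
breaker [ 0.0003 -0.0008 -0.0703]
rocker [-0.0634  0.043  -0.07  ]
start [ 0.0006  0.0631 -0.0702]
```

In the tool's units: 0.002 m is 0.04, 0.001 m is 0.02.

Request:
{"name": "jog_arm", "arguments": {
  "segments": [
    [0,0,0,0.04,0,0,0],
    [0,0,0,0.02,0,0,0],
    [0,0,0,0,0,0,0]
  ]
}}

```text
time: 3.55
tool_pos: [0.4397, -0.3287, 0.0893]
eef_rot: [1.88, 2.511, -0.003]
wrist_force: [-4.0, 1.1, 24.3]
grip_width: 0.0005
grasp_force: 12.4
```

Request:
{"name": "jog_arm", "arguments": {
  "segments": [
    [0,0,0,0.02,0,0,0],
    [0,0,0,0,0,0,0]
  ]
}}

```text
time: 3.75
tool_pos: [0.4397, -0.3287, 0.0892]
eef_rot: [1.88, 2.511, -0.003]
wrist_force: [-4.4, 2.1, 30.7]
grip_width: 0.0004
grasp_force: 15.6
```

Hard stop reached: z agrees with the 8 mm travel and the force has risen to 30 N. Now up and over to the rocker.

In the tool's units: -0.032 m is -0.64, -0.03 m is -0.6.

Request:
{"name": "jog_arm", "arguments": {
  "segments": [
    [0,0,0,-0.6,0,0,0],
    [0,0,0,-0.28,0,0,0],
    [0,-0.64,0.44,0,0,0,0],
    [0,-0.64,0.44,0,0,0,0],
    [0,0,0,0,0,0,0]
  ]
}}

```text
time: 4.25
tool_pos: [0.5012, -0.3784, 0.1279]
eef_rot: [1.883, 2.513, 0.0]
wrist_force: [-1.2, -0.6, -0.0]
grip_width: 0.0005
grasp_force: 0.0
```

Request:
{"name": "jog_arm", "arguments": {
  "segments": [
    [0,0,0,0,0,0,0]
  ]
}}

```text
time: 4.35
tool_pos: [0.4983, -0.3754, 0.1272]
eef_rot: [-1.881, -2.512, -0.001]
wrist_force: [0.0, -0.4, 0.6]
grip_width: 0.0005
grasp_force: 0.0
```

```bash
python3 go.py
python3 - <<'E'
from h import *
i=env.camera_info("wrist");W=env.capture("wrist");S=env.capture("scene")
cv2.imwrite("pics/m2.png",cv2.resize(np.hstack([W,cv2.resize(S[90:300,180:460],(560,420))]),(800,300))[:,:,::-1])
u,s=blob(W,(45,100,60),(85,255,255),(0,0,560,420));print(u,s,plane("wrist",u,.08,i))
E
```

```text
4.35 [ 0.4983 -0.3754  0.1272] yaw ty 0.2853 tz [-0.002  0.003 -1.   ] 0.00047861806682283453 [ 0.  -0.4  0.6]
breaker [ 0.0621 -0.0442 -0.0325]
rocker [-0.0016 -0.0003 -0.0328]
start [ 0.0624  0.0198 -0.0326]
[307.90490124 145.40599854] [ 288  125   41   42 1367] [ 0.49918684 -0.30832413  0.08      ]
```

View pics/m2.png

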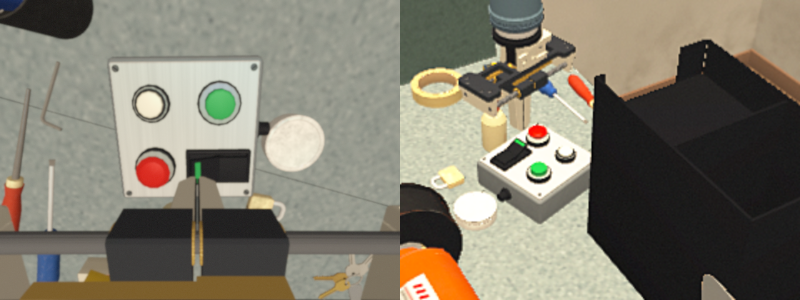

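The breaker is now visibly low, and the finger is aligned with the rocker's green stripe. Pressing.

Request:
{"name": "jog_arm", "arguments": {
  "segments": [
    [0,-0.02,0,0.44,0,0,0],
    [0,0,0,0.12,0,0,0],
    [0,0,0,0.12,0,0,0],
    [0,0,0,0.1,0,0,0],
    [0,0,0,0,0,0,0]
  ]
}}

```text
time: 4.95
tool_pos: [0.4989, -0.377, 0.0895]
eef_rot: [-1.883, -2.514, -0.0]
wrist_force: [-1.3, 0.3, -0.8]
grip_width: 0.0004
grasp_force: 0.0
```

Request:
{"name": "jog_arm", "arguments": {
  "segments": [
    [0,0,0,0.04,0,0,0],
    [0,0,0,0,0,0,0]
  ]
}}

```text
time: 5.15
tool_pos: [0.4994, -0.3774, 0.0883]
eef_rot: [1.883, 2.514, -0.0]
wrist_force: [-1.2, 0.7, 4.2]
grip_width: 0.0006
grasp_force: 1.7
```

In the tool's units: 0.002 m is 0.04, 0.001 m is 0.02.

Request:
{"name": "jog_arm", "arguments": {
  "segments": [
    [0,0,0,0.04,0,0,0],
    [0,0,0,0.02,0,0,0],
    [0,0,0,0,0,0,0]
  ]
}}

```text
time: 5.45
tool_pos: [0.4995, -0.3776, 0.0881]
eef_rot: [1.881, 2.513, -0.001]
wrist_force: [-5.1, 4.9, 20.9]
grip_width: 0.0008
grasp_force: 10.0
```

Request:
{"name": "jog_arm", "arguments": {
  "segments": [
    [0,0,0,0,0,0,0]
  ]
}}

```text
time: 5.55
tool_pos: [0.4995, -0.3776, 0.0881]
eef_rot: [1.881, 2.513, -0.001]
wrist_force: [-5.5, 4.1, 20.0]
grip_width: 0.0002
grasp_force: 9.9
```

```bash
python3 go.py
```

```text
5.55 [ 0.4995 -0.3776  0.0881] yaw ty 0.2854 tz [ 0.002 -0.002 -1.   ] 0.00016878291515012774 [-5.5  4.1 20. ]
breaker [ 0.0643 -0.0446 -0.0721]
rocker [ 0.0005 -0.0008 -0.0719]
start [ 0.0646  0.0194 -0.072 ]
```

Hard stop at 0.0881, exactly the level height. I'll lift, move over the start button and look.

In the tool's units: 0.032 m is 0.64, -0.03 m is -0.6.

Request:
{"name": "jog_arm", "arguments": {
  "segments": [
    [0,0,0,-0.6,0,0,0],
    [0,0,0,-0.28,0,0,0],
    [0,0.64,0.2,0,0,0,0],
    [0,0.64,0.2,0,0,0,0],
    [0,0,0,0,0,0,0]
  ]
}}

```text
time: 6.05
tool_pos: [0.5003, -0.3064, 0.1286]
eef_rot: [-1.879, -2.515, -0.002]
wrist_force: [0.4, -0.6, -0.7]
grip_width: 0.0006
grasp_force: 0.0
```

Request:
{"name": "jog_arm", "arguments": {
  "segments": [
    [0,0,0,0,0,0,0]
  ]
}}

```text
time: 6.15
tool_pos: [0.5008, -0.3099, 0.1289]
eef_rot: [1.881, 2.515, -0.0]
wrist_force: [-1.1, -0.2, -0.4]
grip_width: 0.0002
grasp_force: 0.0
```

```bash
python3 go.py
python3 - <<'E'
from h import *
W=env.capture("top");S=env.capture("scene")
cv2.imwrite("pics/m3.png",np.hstack([cv2.resize(W[190:300,255:365],(400,400),interpolation=2),cv2.resize(S[160:250,225:315],(400,400),interpolation=2)])[:,:,::-1])
E
```

```text
6.15 [ 0.5008 -0.3099  0.1289] yaw ty 0.2865 tz [ 0.001 -0.001 -1.   ] 0.00023073368763206126 [-1.1 -0.2 -0.4]
breaker [-0.0001 -0.0649 -0.0311]
rocker [-0.0638 -0.0212 -0.0311]
start [ 0.0002 -0.001  -0.0311]
```

View pics/m3.png

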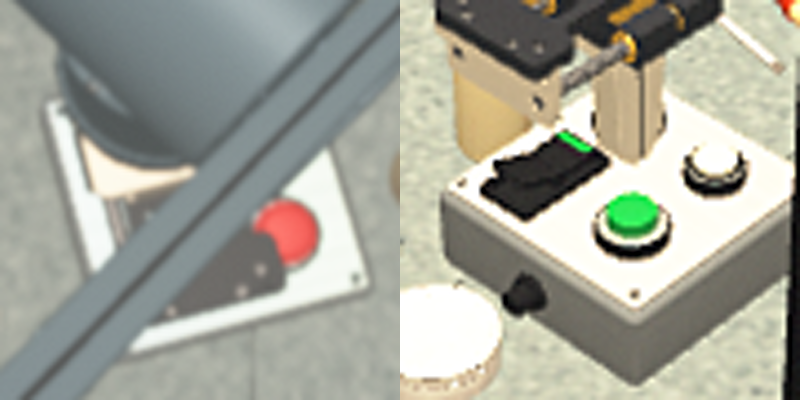

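The scene view shows the rocker tipped on (far green end down, near half raised at (520,180)), the plunger low and the fingertip above the green button. Pressing start.

In the tool's units: 0.025 m is 0.5, 0.01 m is 0.2.

Request:
{"name": "jog_arm", "arguments": {
  "segments": [
    [0,0,-0.02,0.5,0,0,0],
    [0,0,0,0.2,0,0,0],
    [0,0,0,0.12,0,0,0],
    [0,0,0,0.04,0,0,0],
    [0,0,0,0,0,0,0]
  ]
}}

```text
time: 6.75
tool_pos: [0.4988, -0.3113, 0.0881]
eef_rot: [1.884, 2.514, -0.002]
wrist_force: [-7.0, 3.0, 17.0]
grip_width: 0.0005
grasp_force: 8.5
```

Request:
{"name": "jog_arm", "arguments": {
  "segments": [
    [0,0,0,0.04,0,0,0],
    [0,0,0,0,0,0,0]
  ]
}}

```text
time: 6.95
tool_pos: [0.4989, -0.3113, 0.0879]
eef_rot: [1.883, 2.514, -0.002]
wrist_force: [-10.8, 5.7, 28.0]
grip_width: 0.0005
grasp_force: 14.3
```

Fully pressed, at the hard stop. I'll retreat upward and verify.

In the tool's units: -0.04 m is -0.8, -0.03 m is -0.6.

Request:
{"name": "jog_arm", "arguments": {
  "segments": [
    [0,0,0,-0.6,0,0,0],
    [0,0,0,-0.8,0,0,0],
    [0,0,0,-0.8,0,0,0],
    [0,0,0,-0.6,0,0,0],
    [0,0,0,0,0,0,0]
  ]
}}

```text
time: 7.45
tool_pos: [0.5014, -0.3128, 0.2292]
eef_rot: [1.878, 2.506, -0.002]
wrist_force: [1.3, -0.5, -1.1]
grip_width: 0.0006
grasp_force: 0.0
```

Request:
{"name": "jog_arm", "arguments": {
  "segments": [
    [0,0,0,0,0,0,0],
    [0,0,0,0,0,0,0],
    [0,0,0,0,0,0,0]
  ]
}}

```text
time: 7.75
tool_pos: [0.4986, -0.31, 0.2218]
eef_rot: [-1.882, -2.511, -0.001]
wrist_force: [-0.1, -0.3, -0.3]
grip_width: 0.0003
grasp_force: 0.0
```

```bash
python3 - <<'E'
from h import *
W=env.capture("wrist");S=env.capture("scene")
cv2.imwrite("pics/m4.png",np.hstack([cv2.resize(W,(400,300)),cv2.resize(S[150:250,215:348],(400,300),interpolation=2)])[:,:,::-1])
E
```

```text
(no output)
```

View pics/m4.png

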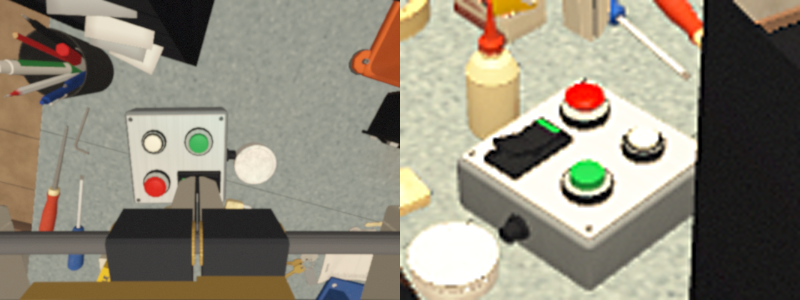

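The scene crop shows the plunger in at (642,140), rocker on at (530,145), green up at (588,175), red up, the bottle upright and the arm clear of everything.

```bash
python3 -c "
from rig import env
print(env.job_done())"
```

```text
the job is handed in; nothing more can be done
None
```

The job is handed in (no verdict was printed): the breaker was pushed home, then the rocker pressed on, then the green start button pressed fully and released; the last pictures show the red button up, the bottle and tin unmoved and the arm clear.

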